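# Put away the snips and the paint pot in the divided drawer

## Task

Pull the cabinet's upper drawer well out, lay the snips flat in its long bay and stand the small paint pot upright in its small bay, then push the drawer fully shut. Keep the pot from tipping over on the way, and leave the big jar and the putty knife where they are.

Things in the scene. Friction and masses are not known exactly. Their poses are not given: they have to be found in the camera images.
- cab: Grey bench-top cabinet with two wooden drawer fronts, one above the other, 220 deep (x) x 320 wide (y) x 150 high. Origin: centre of its underside; its own -x is the front, facing the robot; it may be turned a little. Its roof ends at the drawer fronts and hangs 53 above the upper drawer's floor (the cabinet's top 65 above it). The lower drawer is shut and not used.
- cab_drawer0 (a joint): How far the upper drawer is pulled out along the cabinet's -x, in m: 0 shut, 0.149 fully out; starts slightly ajar, about 1 N friction. Inside 175 (x) x 278 (y); floor 85 above the bench, walls 43 above the floor, front board 15 thick and 53 above the floor. Fully out, the front 143 of the inside is clear of the roof. A front-to-back divider 4 thick, 36 high makes two bays.
- handle (a point): Middle of the upper drawer's steel bar handle, 126 above the bench: a round bar 11 thick and 120 long, parallel to the cabinet's y, its middle 42 out from the drawer's front. It moves with the drawer. The front board rises 11 above the bar's middle and the free gap between bar and board is 36, so go down with the fingers only part open.
- bay_long (a point): On the floor of the drawer's long bay (the wide one, on the cabinet's +y side, 181 wide and 175 front to back), midway across its width, 57 behind the inside of the drawer's front wall. Axes as the cabinet; moves with the drawer.
- bay_small (a point): On the floor of the drawer's small bay (the narrow one, on the cabinet's -y side, 93 wide and 175 front to back), midway across its width, 57 behind the inside of the drawer's front wall. Axes as the cabinet; moves with the drawer.
- snips: Flush cutters (snips) lying flat: two parallel black handles, steel pivot and jaws; 133 long, 42 wide over the handles, 14 thick, 0.09 kg. Origin: bottom face, about mid length; x points along them from the handles to the jaws (ends at about x = -69 and +64), z up.
- snips_grip (a point): Middle of the snips between the two handles, 7 above their underside, near the centre of mass: grip here across the 42 mm width (along the snips' y). The outsides are parallel from x = -62 to 0 of the snips' origin.
- pot: Small grey paint pot with a white cap, 42 across, 42 high, 0.06 kg, standing. Origin: centre of its underside, z up to the cap.
- jar: Bystander: the big grey jar with a white cap, 64 across, 78 high, standing. Origin: centre of its underside. Leave alone.
- putty: Bystander: a putty knife (spatula) with black handle, 150 long, lying flat. Origin: underside, about mid length; x along it, handle to -x. Leave alone.
Not all that is in view belongs to the job. What is shaped like the snips but blue, orange or yellow is not meant.

How it is judged:
By the outcome, as a careful person would: the job done as asked, in the order asked, and still so for the second after the job is handed in, with the robot touching nothing.
It also fails if it takes over 69 s, if anything falls off the work surface, if the arm or the gripper's body presses on something with over 40 N, if the wrist force passes 120 N, or if a joint passes its speed limit or range.

## Robot

A 7-joint arm with a two-finger parallel gripper is mounted at the origin on the work surface. World frame = base frame: x ahead of the robot, y to its left, z up, the work surface at z = 0. Lengths are in mm, angles in rad, forces in N, time in s.
With the tool pointing down it reaches from about 400 to 900 mm from the base axis. Payload 5.6 kg.
Tool frame: the origin (TCP) lies midway between the tips of the shut fingers; the grasp point (between the pads) lies 19 mm behind it; z points along the fingers, y is the line along which they close (so a half turn about z gives the same grasp; the last joint's range is limited). The gripper opens to 92 mm and grips with 3 to 60 N. Pads are 20 mm wide; open, the fingers measure 128 mm over their backs; the gripper's body (75 mm by 189 mm) begins 69 mm behind the grasp point.
Start: joints at [-1.165, 0.468, -0.012, 1.603, 0.006, 1.071, -0.056], TCP at [282.065, 585.618, 214.592] pointing down, gripper open.
Joint ranges: [-2.53, 2.53], [-0.31, 2.02], [-1.57, 1.55], [0.28, 2.44], [-1.29, 4.43], [0.15, 1.84], [-2.92, 2.92]. Speed limits (rad/s): [2.57, 2.57, 3.14, 3.14, 3.14, 3.14, 3.14].

## Interface

Orientations are given as a rotation vector (axis times angle).
In Python, from cell import robot, grip, kin, viewer gives the robot as it stands. Calls block until the motion is done:
- robot.movep(position, orientation): joint-space move of the TCP to a pose.
- robot.servo_line(position, feed=150, rotation=None): straight line of the TCP; rotation=None keeps the orientation; feed is the mean speed in mm/s.
- robot.goto_joints(angles): joint-space move.
- grip(opening, newtons=None): opening from 0.0 (shut) to 1.0 (fully open); newtons is the grip in N (None keeps the last); returns when the fingers have stopped.
- robot.hold(seconds).
- kin.ik(position, orientation): joint angles nearest the present ones, or None.
- robot.observe(): the state.
- viewer.read_camera(name): name is "scene" or "top" or "wrist"; returns the picture (480x640x3 uint8, red, green, blue); there is no depth.
- viewer.camera_info(name): a dict with "camera_matrix" (3x3 intrinsics, pixels), "R" (3x3) and "t" (3): a world point X has camera coordinates R X + t. Camera axes: x right, y down, z forward; pixel columns grow to the right and rows downward; lengths in mm; the calibration is good to about 2 mm. The wrist camera is an equidistant fisheye: a pixel r from the principal point sees the ray r / f radians off the axis. A picture is of the moment at which its call begins: read the wrist's pose just before it. camera_info takes no time and is no camera call; for the wrist camera it gives the pose at the moment of the call.
A pose or a line that the arm cannot do raises robot.IKError and nothing moves.
- robot.job_done(): hands the job in; it is judged then, once.
Trained networks look in the newest picture that a camera, given by its name, has taken for a name from the list of things; names that differ only in an ending like _2 or _b are one class to them, and where a whole thing is asked for, a point or a joint stands for the part that bears it (a point fixed in the world has none). Each returns a list of dicts, best first, with "confidence" (0 to 1); they miss things now and then, are a little off and sometimes report something else, mostly with a low value. They report only what shows in the picture. A call takes as long as a camera call. They do not tell look-alikes from the thing itself.
- viewer.silhouettes(name, camera): "mask" (480x640 bool, what is visible of it).
- viewer.pinpoint(name, camera): "at" ([x, y, z] in mm, in the coordinates of the camera as it stood for that picture, good to about 4 mm: a listed point, or the origin of a listed thing).
The state is a dict: "t": time; "joints": joint angles; "joint_velocities": joint speeds; "joint_torque": joint torques, N m; "tcp_pos": TCP position; "tcp_rot": TCP orientation; "contact_force": force on the tool from outside, world axes, zero at the start; "wrist_torque": the same for the moment, N m; "grip_width": opening from 0.0 (shut) to 1.0 (fully open); "grip_force": force on a finger pad.
Only numpy, scipy, OpenCV 4.12 (cv2) and the standard library are available. Lean on these libraries where they do the work, as an engineer would, in place of code of your own. Each camera call takes 0.05 s, during which the arm holds its last target. There are 200 camera calls.

## Working session

There is one attempt and no reset: what is moved stays moved. The work goes in short steps, each a Python script; the robot and the scene stay as the last script left them, time stands still between calls to the robot, and variables do not carry over. Pictures are saved under pics/ and viewed, at most 10 in all, crops included, and the job is handed in when it is done.

```bash
ls; mkdir -p pics; cat > h.py <<'E'
import numpy as np, cv2
from scipy.spatial.transform import Rotation as Rn
from cell import robot, grip, kin, viewer
def save(im,n): cv2.imwrite('pics/'+n,im[:,:,::-1])
def pin(name,cam):
    i=viewer.camera_info(cam); R=np.array(i['R']);t=np.array(i['t'])
    return [(round(d['confidence'],2),(R.T@(np.array(d['at'])-t)).round(1)) for d in viewer.pinpoint(name,cam)]
def pix(name_cam,X):
    i=viewer.camera_info(name_cam);p=np.array(i['camera_matrix'])@(np.array(i['R'])@X+np.array(i['t']));return (p[:2]/p[2]).round()
def ray(cam,uv,z):
    "pixel -> world point at height z (pinhole cams)"
    i=viewer.camera_info(cam);R=np.array(i['R']);c=-R.T@np.array(i['t'])
    d=R.T@np.linalg.inv(np.array(i['camera_matrix']))@np.array([uv[0],uv[1],1.]);return c+d*(z-c[2])/d[2]
def down(yaw):
    "tool pointing down, tool y (closing) axis at world angle yaw"
    y=np.array([np.cos(yaw),np.sin(yaw),0]);z=np.array([0,0,-1.]);return Rn.from_matrix(np.c_[np.cross(y,z),y,z]).as_rotvec()
E
python3 - <<'E'
from h import *
ims=[]
for c in('scene','top'):
    im=viewer.read_camera(c); save(im,c+'0.png')
    for n in('cab','handle','bay_long','bay_small','snips','snips_grip','pot','jar','putty'):
        for p in pin(n,c)[:4]: print(c,n,p[0],p[1],pix(c,p[1]))
o=robot.observe();print(o['t'],o['tcp_rot'])
E
```

```text
pics
scene handle 0.68 [615.4 -90.6 124.8] [365. 247.]
scene bay_long 0.48 [384.8 300.3   0. ] [354. 170.]
scene snips 0.91 [ 393.7 -312.3   -0.5] [237. 305.]
scene snips 0.8 [ 198.3 -293.5   -2.9] [182. 269.]
scene snips 0.73 [383.4 -97.3   2.6] [283. 247.]
scene snips 0.73 [ 411.3 -613.2   -2. ] [153. 412.]
scene snips_grip 0.79 [385.5 -87.9   5.4] [286. 245.]
scene snips_grip 0.65 [ 203.2 -291.2    6.3] [183. 267.]
scene snips_grip 0.6 [ 396.8 -314.9    2.8] [238. 305.]
scene snips_grip 0.59 [ 420.8 -617.5   12.2] [154. 413.]
scene pot 0.95 [ 550.4 -372.2   -0.9] [277. 353.]
scene jar 0.67 [385.6 301.5  -2.2] [354. 171.]
scene putty 0.71 [559.5 374.5   3.7] [414. 175.]
top cab 0.81 [799.8 -59.7   3.6] [304. 143.]
top handle 0.72 [560.6 373.1  -1.3] [144. 211.]
top handle 0.62 [615.  -84.  128.9] [307. 191.]
top bay_long 0.58 [733.4 -19.   87.6] [287. 152.]
top bay_small 0.66 [ 755.4 -158.2   88.1] [339. 148.]
top bay_small 0.58 [ 393.  -309.5   -0.8] [384. 289.]
top snips 0.94 [ 394.  -309.2   -6.8] [383. 289.]
top snips 0.8 [389.  -98.   -1.6] [306. 285.]
top snips 0.71 [ 204.  -292.4   -0.5] [374. 361.]
top snips 0.55 [ 4.188e+02 -6.128e+02  4.000e-01] [495. 288.]
top snips_grip 0.91 [ 401.2 -317.     2.9] [387. 286.]
top snips_grip 0.86 [ 421.9 -615.3    4.5] [497. 287.]
top snips_grip 0.57 [ 207.8 -294.2    6.9] [375. 359.]
top snips_grip 0.57 [386.9 -90.9   8.5] [304. 285.]
top pot 0.6 [ 5.577e+02 -3.702e+02 -2.000e-01] [408. 232.]
top pot 0.2 [ 7.983e+02 -5.850e+01  2.000e-01] [304. 143.]
top jar 0.55 [391.1 298.1  -1.6] [162. 273.]
top putty 0.59 [560.3 371.5  -0.8] [145. 212.]
1.0 [6.99107365e-01 3.06274668e+00 5.59266354e-05]
```

View pics/scene0.png

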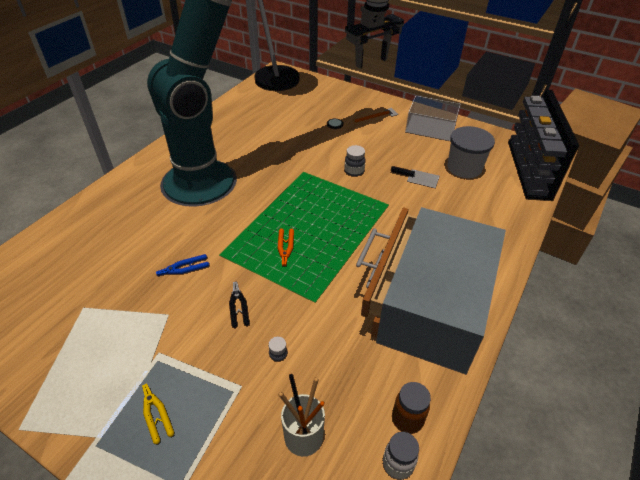

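View pics/top0.png

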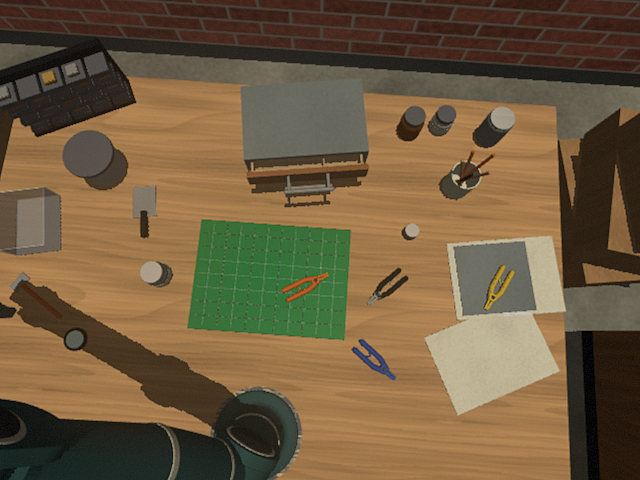

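Four snips-shaped things in the top image: orange (306,286), blue (373,360), yellow (499,288) and black (387,287). The black one at (387,287) fits "black handles, steel jaws". The small pot is at (411,232); the big jar is at (152,273). I'll enlarge a crop to confirm and measure yaws.

```bash
python3 - <<'E'
from h import *
im=viewer.read_camera('top')
a=cv2.resize(im[215:315,350:440],None,fx=5,fy=5,interpolation=cv2.INTER_CUBIC)
b=cv2.resize(im[75:215,235:375],None,fx=500/140,fy=500/140,interpolation=cv2.INTER_CUBIC)[:, :350*500//350]
save(cv2.resize(np.hstack([a,b]),(800,421)),'crop1.png')
for d in viewer.silhouettes('snips','top'):
    m=d['mask'];v,u=np.nonzero(m)
    print('snips',d['confidence'],m.sum(),u.mean(),v.mean())
    if abs(u.mean()-387)<12 and abs(v.mean()-287)<12:
        P=np.array([ray('top',(x,y),7)[:2] for x,y in zip(u,v)]).astype(np.float32)
        c=P.mean(0);w,V=np.linalg.eigh(np.cov((P-c).T));ax=V[:,1]
        s=(P-c)@ax;l=(P-c)@V[:,0];print(c,ax,np.degrees(np.arctan2(ax[1],ax[0])),s.min(),s.max(),c+ax*(s.min()+s.max())/2)
        print('minrect',cv2.minAreaRect(P)); print('width at s<-30',np.ptp(l[s<-30]),'s>30',np.ptp(l[s>30]))
for d in viewer.silhouettes('pot','top'):
    v,u=np.nonzero(d['mask']);print('pot',d['confidence'],len(u),u.mean(),v.mean(),ray('top',(u.mean(),v.mean()),30))
for d in viewer.silhouettes('cab','top'):
    m=d['mask'].astype(np.uint8);print('cab',d['confidence'],m.sum());
# roof by colour: polygon
g=im.astype(int);m=((abs(g[:,:,0]-g[:,:,2])<35)&(g.sum(2)>150)).astype(np.uint8);m[:75]=0;m[165:]=0;m[:,:235]=0;m[:,375:]=0
m=cv2.morphologyEx(m,cv2.MORPH_OPEN,np.ones((5,5)));cs=max(cv2.findContours(m,0,1)[0],key=cv2.contourArea)
q=cv2.approxPolyDP(cs,6,True)[:,0];print(q.tolist())
for p in q:print(p,ray('top',p,150).round(1))
Pw=np.array([ray('top',p,150)[:2] for p in cs[:,0]]).astype(np.float32);print(cv2.minAreaRect(Pw))
E
```

```text
snips 0.92 469 386.52452025586354 286.14498933901916
[ 401.26038 -315.16068] [-0.69057891  0.72325706] 133.67595215996403 -59.35581741428638 70.87545251660023 [ 397.28276745 -310.99484637]
minrect ((396.8973388671875, -311.5762023925781), (42.336341857910156, 130.23793029785156), 45.493507385253906)
width at s<-30 42.102885397958175 s>30 26.49877024588902
snips 0.77 463 496.50323974082073 286.732181425486
snips 0.75 603 372.1127694859038 358.30016583747926
snips 0.68 467 302.4453961456103 285.5674518201285
snips 0.6 614 155.72964169381106 272.87296416938113
pot 0.51 220 409.8727272727273 230.8090909090909 [ 554.09872561 -368.79657372   30.        ]
cab 0.97 12621
cab 0.19 2945
[[235, 75], [237, 83], [254, 84], [241, 87], [244, 159], [367, 151], [362, 92], [374, 92], [374, 75]]
[235  75] [913.1 130.1 150. ]
[237  83] [890.4 122.3 150. ]
[254  84] [890.9  77.4 150. ]
[241  87] [879.7 110.5 150. ]
[244 159] [680.9  81.  150. ]
[367 151] [ 726.3 -229.2  150. ]
[362  92] [ 889.9 -207.6  150. ]
[374  92] [ 892.4 -239.   150. ]
[374  75] [ 941.7 -236.6  150. ]
((810.052490234375, -62.384552001953125), (235.339599609375, 367.89111328125), 4.455372333526611)
```

View pics/crop1.png

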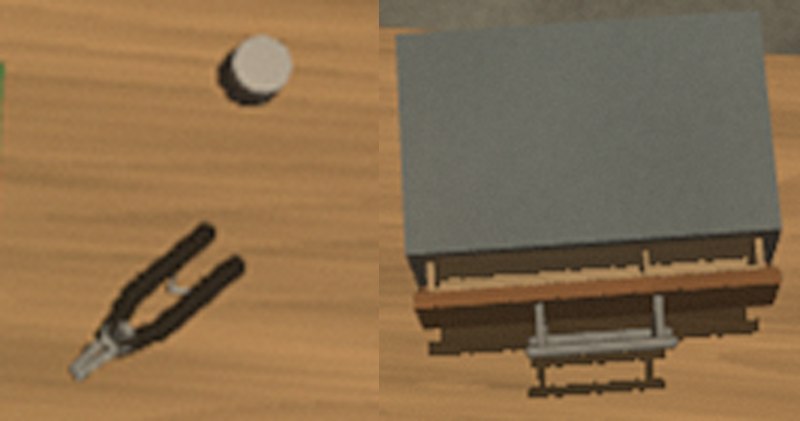

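The crop confirms it: black handles and steel jaws at crop (75–240, 225–380), pot cap at crop (262,65). The roof edges give a cabinet yaw of about 8.4°, and the drawer is roughly 30 mm ajar. Next I check reachability, then open the drawer.

```bash
cat >> h.py <<'E'
CY=np.radians(8.4); ex=np.array([np.cos(CY),np.sin(CY),0]); ey=np.array([-np.sin(CY),np.cos(CY),0])
def reach(name,p,yaw):
    for k in (0,1,-1):
        q=kin.ik(p,down(yaw+k*np.pi))
        print(name,k,None if q is None else np.round(q,2).tolist())
E
python3 - <<'E'
from h import *
H=np.array([615.3,-87,0]);Ho=H-115*ex
reach('handle',H+[0,0,107],CY);reach('handle_hi',H+[0,0,200],CY);reach('handle_out',Ho+[0,0,107],CY)
reach('snips',[401,-316,3],np.radians(44.5));reach('snipshi',[401,-316,200],np.radians(44.5))
reach('long',Ho+114*ex+48.5*ey+[0,0,90],CY);reach('small',Ho+114*ex-92.5*ey+[0,0,95],CY);reach('smallhi',Ho+114*ex-92.5*ey+[0,0,230],CY)
reach('pot',[555,-369,8],CY)
E
```

```text
handle 0 [-0.3, 0.58, 0.52, 1.79, -0.37, 0.87, 0.54]
handle 1 [-0.73, 1.01, 1.34, 1.81, -1.05, 1.25, -2.07]
handle -1 [-0.73, 1.01, 1.34, 1.81, -1.05, 1.25, -2.07]
handle_hi 0 [-0.36, 0.48, 0.61, 1.72, -0.31, 1.04, 0.5]
handle_hi 1 [-0.75, 0.83, 1.35, 1.74, -0.84, 1.29, -2.2]
handle_hi -1 [-0.75, 0.83, 1.35, 1.74, -0.84, 1.29, -2.2]
handle_out 0 [-0.34, 0.43, 0.59, 2.06, -0.34, 0.75, 0.61]
handle_out 1 [-0.8, 0.83, 1.35, 2.08, -0.96, 1.08, -1.96]
handle_out -1 [-0.8, 0.83, 1.35, 2.08, -0.96, 1.08, -1.96]
snips 0 [0.41, 0.57, 0.24, 2.08, -0.26, 0.52, 1.62]
snips 1 [-0.07, 0.76, 0.88, 2.11, -0.92, 0.73, -0.94]
snips -1 [-0.07, 0.76, 0.88, 2.11, -0.92, 0.73, -0.94]
snipshi 0 [-0.18, 0.34, 0.95, 2.0, -0.34, 0.97, 1.72]
snipshi 1 [-0.3, 0.41, 1.13, 2.0, -0.44, 1.0, -1.31]
snipshi -1 [-0.3, 0.41, 1.13, 2.0, -0.44, 1.0, -1.31]
long 0 [-0.37, 0.59, 0.51, 1.83, -0.37, 0.82, 0.47]
long 1 [-0.82, 1.03, 1.34, 1.85, -1.08, 1.23, -2.11]
long -1 [-0.82, 1.03, 1.34, 1.85, -1.08, 1.23, -2.11]
small 0 [-0.19, 0.66, 0.59, 1.71, -0.45, 0.9, 0.74]
small 1 [-0.56, 1.07, 1.33, 1.74, -1.1, 1.29, -1.94]
small -1 [-0.56, 1.07, 1.33, 1.74, -1.1, 1.29, -1.94]
smallhi 0 [-0.29, 0.53, 0.74, 1.62, -0.38, 1.14, 0.69]
smallhi 1 [-0.57, 0.84, 1.34, 1.63, -0.83, 1.36, -2.1]
smallhi -1 [-0.57, 0.84, 1.34, 1.63, -0.83, 1.36, -2.1]
pot 0 [0.05, 0.86, 0.71, 1.71, -0.72, 0.85, 1.23]
pot 1 [-0.15, 1.08, 1.1, 1.72, -1.09, 1.09, -1.66]
pot -1 [-0.15, 1.08, 1.1, 1.72, -1.09, 1.09, -1.66]
```

```bash
python3 - <<'E'
from h import *
H=np.array([615.3,-87,0])
robot.movep((H+[0,0,225]).tolist(),down(CY)); grip(0.33,20)
im=viewer.read_camera('wrist');save(im,'w1.png')
for n in('handle','cab','bay_long','bay_small'): print(n,pin(n,'wrist'))
o=robot.observe();print(o['t'],o['tcp_pos'],o['contact_force'],o['grip_width'])
E
```

```text
handle [(0.77, array([612.3, -85.9, 128.1]))]
cab [(0.71, array([797.4, -55.6,  -2.7]))]
bay_long []
bay_small []
5.1 [615.29426174 -86.99468418 225.00703549] [ 0.44596183  0.09528583 -0.09093107] 0.33103832694212754
```

View pics/w1.png

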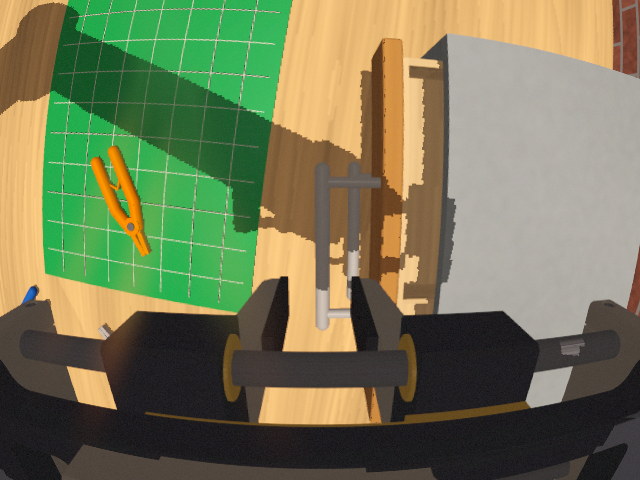

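The wrist view shows the bar (column 322, rows 165–328) between the fingers and parallel to them, and the pinpoint agrees to 3 mm. I'm going down to grip and pull.

```bash
python3 - <<'E'
from h import *
H=np.array([614,-86.5,0])
robot.servo_line((H+[0,0,107]).tolist(),feed=120)
print(robot.observe()['contact_force'])
grip(0.0,20);o=robot.observe();print('grip',o['grip_width'],o['grip_force'],o['contact_force'],o['tcp_pos'])
P=H+[0,0,107]
d=90;robot.servo_line((P-d*ex).tolist(),feed=120);print(robot.observe()['contact_force'])
while d<150:
    d+=4;robot.servo_line((P-d*ex).tolist(),feed=80);o=robot.observe();f=np.dot(o['contact_force'],ex);print(d,round(f,1))
    if abs(f)>10:break
print(o['t'],o['tcp_pos'])
im=viewer.read_camera('top');save(im[60:300,200:440],'t2.png')
for n in('handle','bay_long','bay_small','cab'): print(n,pin(n,'top')[:2])
E
```

```text
[0.04398771 0.46234951 0.59824413]
grip 0.10825916792219334 20.000136494636536 [0.50774293 0.01982465 3.28519087] [614.63740549 -86.47743862 107.65084018]
[-0.13665457 -1.0030228   6.99732871]
94 -2.1
98 -1.3
102 -1.4
106 -0.5
110 -1.0
114 -1.3
118 3.9
122 15.0
9.5667 [ 497.87982552 -104.06149464  107.70299116]
handle []
bay_long [(0.72, array([613.4, -37.7,  84.8]))]
bay_small [(0.91, array([ 631.6, -174.3,   90.2]))]
cab [(0.79, array([800.7, -61.1,   3.4]))]
```

```bash
python3 - <<'E'
from h import *
o=robot.observe();p=np.array(o['tcp_pos'])
grip(0.33);robot.servo_line((p+[0,0,110]).tolist(),feed=200)
yaw=np.radians(44.5)
grip(0.85);robot.movep([401,-316,150],down(yaw))
im=viewer.read_camera('wrist');save(im,'w2.png')
for n in('snips','snips_grip'):print(n,pin(n,'wrist'))
i=viewer.camera_info('wrist');K=np.array(i['camera_matrix']);R=np.array(i['R']);c=-R.T@np.array(i['t'])
def fray(u,v,z):
    x,y=(u-K[0,2])/K[0,0],(v-K[1,2])/K[1,1];th=np.hypot(x,y);s=np.sin(th)/np.maximum(th,1e-9)
    d=np.c_[x*s,y*s,np.cos(th)]@R;return (c+d*((z-c[2])/d[:,2])[:,None])[:,:2]
for d in viewer.silhouettes('snips','wrist'):
    v,u=np.nonzero(d['mask']);P=fray(u,v,7.).astype(np.float32);print(d['confidence'],len(u),u.mean(),v.mean(),P.mean(0),cv2.minAreaRect(P))
print(robot.observe()['t'])
E
```

```text
snips [(0.81, array([ 398.3, -307.4,    0.4])), (0.71, array([ 199.8, -293.7,   -2.4])), (0.68, array([392.4, -99.4,   2.5]))]
snips_grip [(0.78, array([385.1, -92.4,   6.4])), (0.72, array([ 204. , -286. ,    2.3])), (0.65, array([ 395.3, -316.1,    9.2]))]
0.92 3938 184.12696800406297 61.770187912646016 [ 208.1457 -286.0461] ((202.16790771484375, -293.4333190917969), (134.8977813720703, 43.37637710571289), 52.24974060058594)
0.78 4358 315.3893988067921 232.4430931620009 [ 399.29224 -314.96637] ((396.41033935546875, -311.4965515136719), (42.579505920410156, 132.6781463623047), 43.507442474365234)
0.63 3381 478.924578527063 54.90091688849453 [387.51715 -94.52452] ((387.5839538574219, -94.58842468261719), (43.635337829589844, 134.28585815429688), 31.876310348510742)
13.1083
```

View pics/w2.png

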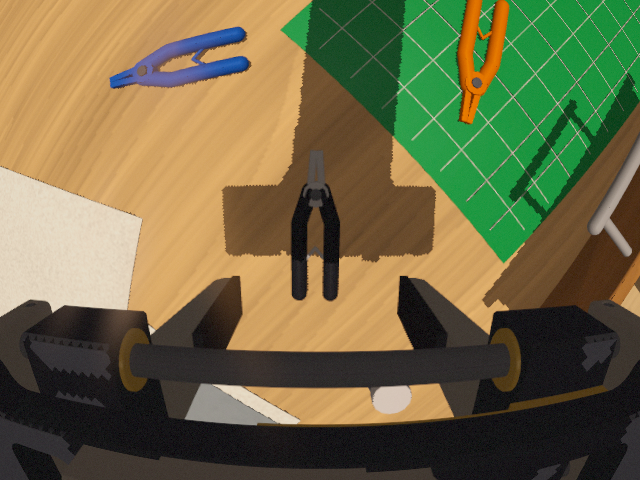

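View pics/t2.png

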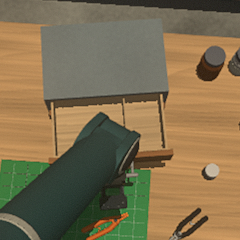

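The black snips are centred between the fingers (columns 292–340, rows 150–300), and the top view shows the drawer fully out. I'm gripping them and placing them in the long bay.

```bash
python3 - <<'E'
from h import *
yaw=np.radians(44)
robot.servo_line([401,-316,3],feed=120,rotation=down(yaw))
grip(0.0,25);o=robot.observe();print('grip',o['grip_width']*92,o['grip_force'],o['contact_force'])
robot.servo_line([401,-316,220],feed=200)
Ho=np.array([498,-104,0]);B=Ho+117*ex+46*ey;print(B)
robot.movep((B+[0,0,220]).tolist(),down(CY))
o=robot.observe();print(o['grip_width']*92,o['grip_force'])
im=viewer.read_camera('top');
for n in('handle','bay_long','bay_small'): print(n,pin(n,'top')[:2])
viewer.read_camera('wrist')
for n in('handle','bay_long','bay_small'): print(n,pin(n,'wrist')[:2])
print(o['t'])
E
```

```text
grip 41.02613232799833 25.002638613805175 [-0.57335697  0.02932416  1.89914151]
[607.02504364 -41.40175834   0.        ]
41.19807828683694 25.002521378919482
handle [(0.85, array([ 496.4, -105.1,  128.2]))]
bay_long [(0.96, array([613.9, -35.2,  82.9]))]
bay_small [(0.84, array([ 634.2, -176.6,   87.9]))]
handle [(0.81, array([ 496.2, -102.1,  126.5]))]
bay_long []
bay_small [(0.6, array([ 631.1, -178.4,   82.6]))]
17.6583
```

```bash
python3 - <<'E'
from h import *
Ho=np.array([498,-104,0]);B=Ho+117*ex+46*ey
robot.servo_line((B+[0,0,110]).tolist(),feed=150)
robot.servo_line((B+[0,0,90]).tolist(),feed=50)
z=90
f0=robot.observe()['contact_force'][2]
while z>86:
    f=robot.observe()['contact_force'][2];print(z,f)
    if f-f0>3:break
    z-=1;robot.servo_line((B+[0,0,z]).tolist(),feed=30)
grip(0.62);robot.servo_line((B+[0,0,230]).tolist(),feed=200)
robot.movep([555,-369,150],down(CY));grip(0.85)
im=viewer.read_camera('wrist');save(im,'w3.png')
print('pot',pin('pot','wrist'))
t=viewer.read_camera('top');save(cv2.resize(t[60:280,220:440],None,fx=2.5,fy=2.5),'t3.png')
print('pot',pin('pot','top'),'handle',pin('handle','top')[:1],'snips',pin('snips','top'))
print(robot.observe()['t'])
E
```

```text
90 -0.1835384497919692
89 -0.7085490167279653
88 0.16309337382670736
87 4.745133032492359
pot [(0.72, array([ 551.2, -373.1,   -2.5]))]
pot [] handle [(0.71, array([ 499. , -109.7,  130. ]))] snips [(0.82, array([ 202.4, -295.3,   -1.1])), (0.78, array([ 415.1, -610.3,    2.1])), (0.71, array([605.7, -28.5,  84.2]))]
23.6083
```

View pics/w3.png

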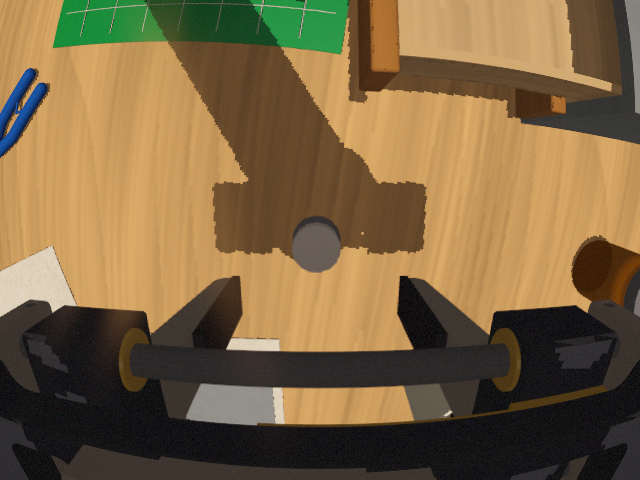

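View pics/t3.png

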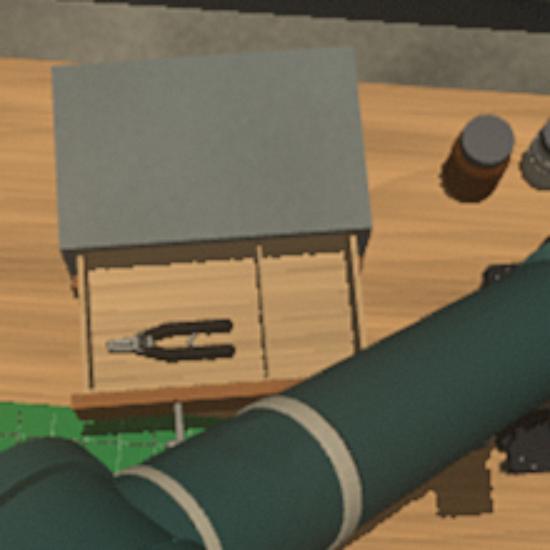

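The snips lie flat in the long bay (crop 105–235, 320–360). The pot is centred between the fingers at (317,245). I'm gripping it now and carrying it over.

```bash
python3 - <<'E'
from h import *
P=np.array([553.5,-371,0])
robot.servo_line((P+[0,0,7]).tolist(),feed=120)
grip(0.0,15);o=robot.observe();print('grip',o['grip_width']*92,o['grip_force'],o['contact_force'])
robot.servo_line((P+[0,0,220]).tolist(),feed=150)
Ho=np.array([498,-104,0]);B=Ho+118*ex-92*ey;print(B)
robot.movep((B+[0,0,220]).tolist(),down(CY))
o=robot.observe();print('carry',o['grip_width']*92,o['grip_force'])
robot.servo_line((B+[0,0,110]).tolist(),feed=150)
robot.servo_line((B+[0,0,95]).tolist(),feed=40)
z=95;f0=robot.observe()['contact_force'][2]
while z>89:
    f=robot.observe()['contact_force'][2];print(z,round(f-f0,2))
    if f-f0>1.5:break
    z-=1;robot.servo_line((B+[0,0,z]).tolist(),feed=30)
grip(0.62);robot.servo_line((B+[0,0,220]).tolist(),feed=150)
robot.movep((Ho+[0,0,225]).tolist(),down(CY));grip(0.33,20)
viewer.read_camera('top');print('top',pin('pot','top'),pin('handle','top'))
im=viewer.read_camera('wrist');save(im,'w4.png');print('wrist',pin('pot','wrist'),pin('handle','wrist'))
print(robot.observe()['t'])
E
```

```text
grip 40.86206030059263 15.000203977979254 [ 4.15025582e-01  2.31914022e+00 -3.21534875e-04]
[ 628.17377392 -177.77525726    0.        ]
carry 40.47053596893649 14.999531627108809
95 0.0
94 0.0
93 -0.02
92 0.06
91 5.25
top [(0.45, array([ 630.2, -177.8,   86.7]))] [(0.36, array([558.5, 370.9,  -2.9]))]
wrist [] [(0.82, array([ 497. , -104.2,  125.6]))]
33.3833
```

View pics/w4.png

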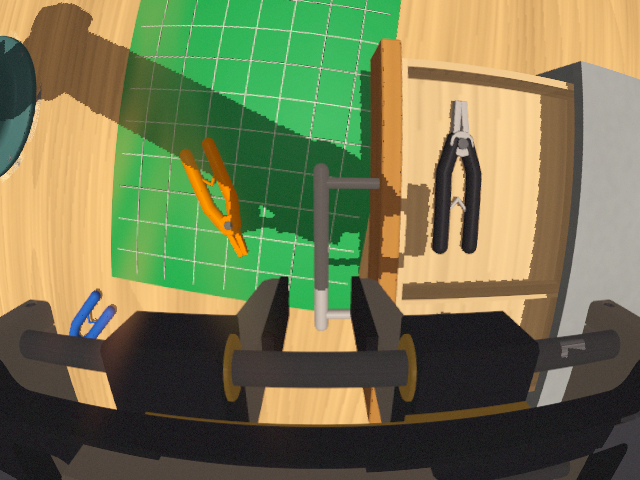

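The snips sit well, and the bar (column 322) is centred between the fingers. With one picture left, I'll use a combined crop to check the pot is upright before shutting.

```bash
python3 - <<'E'
from h import *
t=viewer.read_camera('top')[90:230,240:380];s=viewer.read_camera('scene')[210:350,300:440]
save(np.hstack([cv2.resize(x,(400,400),interpolation=cv2.INTER_CUBIC) for x in(t,s)]),'c5.png')
E
```

```text
(no output)
```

View pics/c5.png

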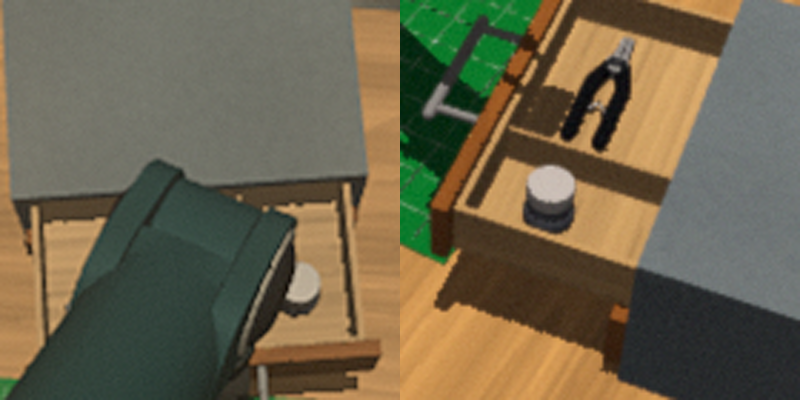

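The pot stands upright in the small bay (crop 550,195). I'm regripping the bar and pushing slowly shut.

```bash
python3 - <<'E'
from h import *
P=np.array([498,-104,107.])
robot.servo_line(P.tolist(),feed=120);grip(0.0,20)
o=robot.observe();print(o['tcp_pos'],o['grip_width'],o['contact_force'])
d=142;robot.servo_line((P+d*ex).tolist(),feed=50)
while d<160:
    o=robot.observe();f=np.dot(o['contact_force'],ex);print(d,round(f,1),o['tcp_pos'][0].round(2))
    if abs(f)>15:break
    d+=1.5;robot.servo_line((P+d*ex).tolist(),feed=30)
robot.hold(0.2);o=robot.observe();p=np.array(o['tcp_pos']);print(p,o['contact_force'])
grip(0.33);robot.servo_line((p*[1,1,0]+[0,0,230]).tolist(),feed=150)
robot.servo_line((p*[1,1,0]-100*ex+[0,0,260]).tolist(),feed=250)
for c in('top','scene','wrist'):
    save(viewer.read_camera(c),'f_'+c+'.png');print(c,'handle',pin('handle',c)[:2],'jar',pin('jar',c)[:1],'putty',pin('putty',c)[:1])
print(robot.observe()['t'])
E
```

```text
[ 498.4253126  -103.91513704  107.44634758] 0.11168399558227773 [-1.08049397 -0.13135807  4.00386831]
142 -1.4 638.76
143.5 -0.6 640.37
145.0 0.3 641.9
146.5 -0.5 643.37
148.0 0.1 644.85
149.5 -1.6 645.82
151.0 -5.7 645.79
152.5 -10.5 645.79
154.0 -13.7 645.77
155.5 -17.6 645.74
[645.75606597 -81.77513357 107.25670057] [-17.73243392   1.80973962  18.09536896]
top handle [] jar [(0.96, array([386.9, 300.6,  -0.8]))] putty [(0.84, array([ 5.616e+02,  3.706e+02, -5.000e-01]))]
scene handle [(0.79, array([644.8, -83.8, 124.9]))] jar [(0.41, array([383.4, 299.8,   0.8]))] putty [(0.82, array([ 5.585e+02,  3.785e+02, -3.000e-01]))]
wrist handle [(0.68, array([643.6, -80.8, 128.7]))] jar [] putty []
43.1167
```

The drawer reached its hard stop after 149 mm of travel. The handle readings after release match that position within their usual offset, and the jar and putty knife haven't moved.

```bash
python3 -c "
from h import *
print(robot.job_done())"
```

```text
the job is handed in; nothing more can be done
None
```

I laid the black snips flat in the long bay, stood the pot upright in the small bay, and pushed the upper drawer fully shut. The jar and putty knife were not moved; I handed the job in at about 43 s and no verdict came back.

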